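# Find the soft push-catch for the light cabinet door

## Robot

A 7-joint arm with a two-finger parallel gripper is mounted at the origin on the work surface. World frame = base frame: x ahead of the robot, y to its left, z up, the work surface at z = 0. Lengths are in m, angles in rad, forces in N, time in s.
With the tool pointing down it reaches from about 0.4 to 0.85 m from the base axis. Payload 10.4 kg.
Tool frame: the origin (TCP) lies at the very end of the fingers, on their centre line; the grasp point (between the pads) lies r.grasp_offset behind it (r.grasp_offset is the distance from the TCP to the grasp point, in m); z points along the fingers, y is the direction in which the jaws open and shut (so a half turn about z gives the same grasp; the last joint's range is limited). The gripper opens to 87 mm and grips with 3 to 60 N. Pads are 19 mm wide; open, the fingers measure 117 mm over their backs; the gripper's body (75 mm by 190 mm) begins 51 mm behind the grasp point.
Start: joints at [-1.224, 0.332, -0.065, 1.46, 0.022, 1.35, -0.088], TCP at [0.226, 0.583, 0.223] pointing down, gripper open.
Joint ranges: [-2.6, 2.6], [-0.5, 2.12], [-1.47, 1.34], [0.16, 2.42], [-1.27, 4.41], [0.06, 2.06], [-2.6, 2.6]. Speed limits (rad/s): [2.22, 2.22, 2.79, 2.79, 3.14, 3.14, 3.14].

## Interface

Orientations are given as a unit quaternion [x, y, z, w].
In Python, from bench import read_state, cams, job, r gives the robot as it stands. The module is installed in compiled form; this text tells all that it offers.
- The arm moves only by the tool arm_command, never from a script. Its argument "increments" is a list of rows, each an object of numbers: "gripper": the opening in per cent of the stroke, from 0 (shut) to 100 (fully open); "dx", "dy", "dz": the shift along the tool's x, y, z in m; "spin": the turn about the tool's z in degrees. In form: [{"gripper": .., "dx": .., "dy": .., "dz": .., "spin": ..}, ...]. A call has exactly 8 rows; each row shifts and turns the commanded pose from where the row before left it, along the tool's axes as they then stand; what a row does not reach is not made up. A row lasts 1/8 s, in which the tool goes at most 62.5 mm and 10.7 degrees, less where a joint would pass 70% of its speed; a pose out of reach is approached as far as the arm can. A call with a gripper value outside its range is refused whole. The fingers move at their own pace and stop on an object; "grip_force" is the grip in N (left out, the last holds). Time passes only in rows, so rows that do not move let the fingers close, or fill a call up. It gives the time, the measured TCP pose, the force and the opening at its end, in the units of the state.
- read_state(): the state, without advancing time (a new reading comes with each control period).
- cams.camera(name): name is "scene" or "top" or "wrist"; returns the picture (420x560x3 uint8, red, green, blue); there is no depth.
- cams.camera_info(name): a dict with "K" (3x3 intrinsics, pixels), "rvec" (rotation vector, rad) and "tvec" (3), from world to camera coordinates, as OpenCV has them. Camera axes: x right, y down, z forward; pixel columns grow to the right and rows downward; lengths in m; the calibration is good to about 2 mm. A picture is of the moment at which its call begins: read the wrist's pose just before it. camera_info takes no time and is no camera call; for the wrist camera it gives the pose at the moment of the call.
- job.close_job(): hands the job in, once; it reports no verdict.
The state is a dict: "time": time; "joint_positions": joint angles; "joint_vel": joint speeds; "joint_torque": joint torques, N m; "ee_pos": TCP position; "eef_rot": TCP orientation; "ft_force": force on the tool from outside, world axes, zero at the start; "torque": the same for the moment, N m; "width": finger opening in m.
Only numpy, scipy, OpenCV 4.12 (cv2) and the standard library are available. Lean on these libraries where they do the work, as an engineer would, in place of code of your own. Each camera call takes 0.05 s, during which the arm holds its last target.

## Task

Two push-catches stand nose up on the metal plate, one with a soft spring and one with a spring about three times stiffer; they look alike. Press down the white nose of the left-hand catch (left as the robot sees it), hold it in for a moment and let go, then do the same with the right-hand one, and feel which is softer. Then put the softer catch upright in the red tray, leave the stiffer one standing on the plate, and do not disturb the cork block or the jar.

Things in the scene. Friction and masses are not known exactly. Their poses are not given: they have to be found in the camera images.
- catch_left_center (a point): centre of the catch on the plate's left half, 28 mm above its underside and 28 mm below the nose's tip: dark grey block 36 x 32 mm, 44 mm tall, on a steel foot 64 x 32 x 4.5 mm (ears along its own x; z is up), holding a black cartridge whose round white sprung nose, 18 mm across, is the top; 56 mm tall in all, 175 g. Grasp across the 32 mm, along its own y.
- catch_right_center (a point): the same for the catch on the plate's right half; both look alike, and which has the soft spring changes from start to start. A nose goes in 10 mm. The soft spring needs about 1 N to start, 2.3 N at 5 mm, 4 N fully in; the stiff one about 2 N, 7 N and 12 N. The spring cartridge stands loose in its block: keep the catch upright.
- plate: fixed aluminium plate, 140 mm along its x, 270 mm along its y, 8 mm thick, lying on the bench; origin at the centre of its underside. One catch stands on its left half (+y) and one on its right half (-y), about 140 mm apart, each turned up to 0.35 rad from the plate.
- tray_in (a point): centre of the inner floor of the red open tray, fixed to the bench: 150 x 150 mm outside, walls 4 mm thick, 24 mm high outside; the floor is 4 mm thick (this point is 4 mm above the bench). It is left or right of the plate.
- block: cork sanding block, a bystander: 65 x 105 x 36 mm, loose; origin at the centre of its underside.
- jar: filler jar with a white lid, a bystander: 68 mm across, 60 mm tall, loose, beyond the plate; origin at the centre of its underside.
Things that resemble listed ones, but are neither listed nor needed, are in the scene too. Leave any green or pink look-alike of the part that bears catch_left_center alone. What is shaped like the part that bears catch_right_center but purple is not meant.

How it is judged:
By the outcome, as a careful person would: the job done as asked, in the order asked, and still so for the second after the job is handed in, with the robot touching nothing.
It also fails if it takes over 61 s, if anything falls off the work surface, if the arm or the gripper's body presses on something with over 40 N, if the wrist force passes 120 N, or if a joint passes its speed limit or range.

## Working session

There is one attempt and no reset: what is moved stays moved. The work goes in short steps, Python scripts to look and compute and a tool call to move; the robot and the scene stay as the last step left them, time stands still between calls to the robot, and variables do not carry over. Pictures are saved under pics/ and viewed, and the job is handed in when it is done.

Besides the shell and the picture viewer there is one more tool, called by a JSON object that holds its "fn" and its "kwargs", one argument or row to a line. arm_command: Moves the arm, as the interface text tells. Its arguments: {"type":"object","properties":{"increments":{"type":"array","items":{"type":"object","properties":{"gripper":{"type":"number"},"dx":{"type":"number"},"dy":{"type":"number"},"dz":{"type":"number"},"spin":{"type":"number"}}}},"grip_force":{"type":"number"}},"required":["increments"]}

```bash
mkdir -p pics; python3 - <<'E'
from bench import read_state,cams,job,r
import cv2
s=read_state();print(s,r.grasp_offset)
for n in("scene","top","wrist"):
    im=cams.camera(n);cv2.imwrite(f"pics/a_{n}.png",im[:,:,::-1]);i=cams.camera_info(n);print(n,i)
E
```

```text
{'time': 0.0, 'joint_positions': array([-1.22359271,  0.33284866, -0.06468111,  1.46092144,  0.02160307,
        1.34988514, -0.08848314]), 'joint_vel': array([ 9.80985586e-04, -4.46231609e-05, -6.87652846e-04,  1.86235300e-04,
       -3.19294865e-04, -2.15879297e-04, -5.85497621e-04]), 'joint_torque': array([-1.82952550e-05, -6.23256326e+01,  2.47630145e-02, -3.89903712e+01,
       -6.13359734e-02,  3.99120210e-02,  1.52843377e-04]), 'ee_pos': array([0.22577673, 0.58239507, 0.22177787]), 'eef_rot': array([ 1.83840024e-01,  9.82955939e-01, -6.77608793e-04, -9.01528728e-05]), 'ft_force': array([-0.6364629 , -0.18281659,  0.58633457]), 'torque': array([0.00436115, 0.02072256, 0.08141984]), 'width': 0.08706047409286571} 0.0187
scene {'K': array([[421.30883254,   0.        , 284.69251173],
       [  0.        , 421.30883254, 213.60252596],
       [  0.        ,   0.        ,   1.        ]]), 'rvec': array([ 1.50051693,  2.05888437, -0.83777021]), 'tvec': array([ 0.17297314, -0.32663493,  1.27253278])}
top {'K': array([[412.0108874 ,   0.        , 278.91406192],
       [  0.        , 412.0108874 , 214.13943425],
       [  0.        ,   0.        ,   1.        ]]), 'rvec': array([ 2.15227654, -2.1751217 ,  0.21050106]), 'tvec': array([-0.01488758,  0.55965918,  0.79815343])}
wrist {'K': array([[319.86746576,   0.        , 278.36194246],
       [  0.        , 319.86746576, 204.60693762],
       [  0.        ,   0.        ,   1.        ]]), 'rvec': array([-2.38737944, -1.63552337, -0.23537034]), 'tvec': array([-0.62364085, -0.03481729,  0.3925476 ])}
```

View pics/a_scene.png

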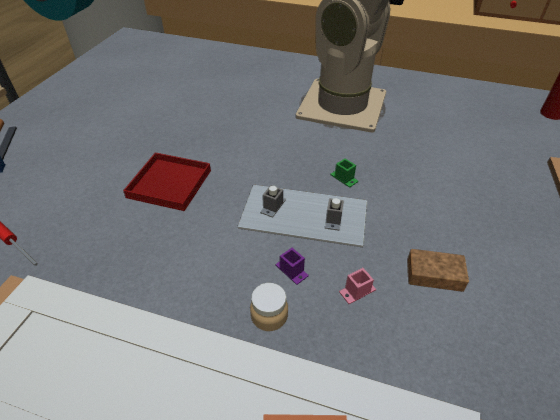

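View pics/a_top.png

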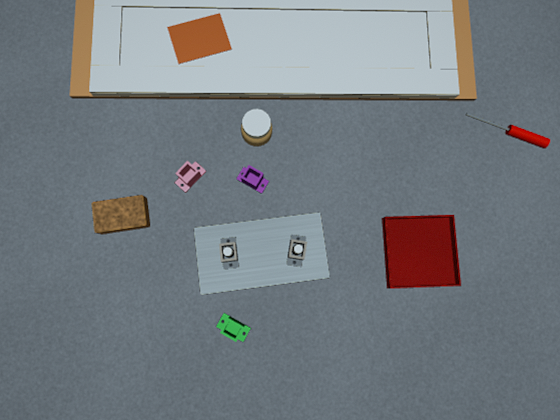

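View pics/a_wrist.png

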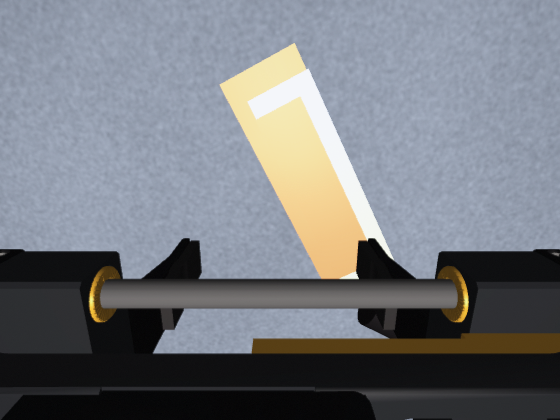

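The scene picture shows two grey catches on the plate, with noses at about (273,189) and (336,202). The red tray is at (168,181), the cork block at (437,270) and the jar at (269,305). In the top picture the noses are at (228,252) and (298,249), the tray is at (421,251), and the look-alikes are green (233,327), pink (190,176) and purple (252,178). The wrist view shows only bench.

```bash
cat > h.py <<'E'
import numpy as np,cv2
def ray(info,uv):
    R,_=cv2.Rodrigues(np.array(info['rvec'],float));t=np.array(info['tvec'],float)
    p=cv2.undistortPoints(np.array([[uv]],float),info['K'],None)[0,0]
    return -R.T@t, R.T@np.array([p[0],p[1],1.])
def onz(info,uv,z):
    o,d=ray(info,uv);return o+d*(z-o[2])/d[2]
def tri(l):
    A=np.zeros((3,3));b=np.zeros(3)
    for i,uv in l:
        o,d=ray(i,uv);d/=np.linalg.norm(d);P=np.eye(3)-np.outer(d,d);A+=P;b+=P@o
    x=np.linalg.solve(A,b)
    e=[]
    for i,uv in l:
        q,_=cv2.projectPoints(x,i['rvec'],i['tvec'],i['K'],None);e.append(np.round(q.ravel()-uv,1))
    return x,e
def blobs(m,amin=20):
    n,l,s,c=cv2.connectedComponentsWithStats(m.astype(np.uint8))
    return [(c[i],s[i]) for i in range(1,n) if s[i][4]>=amin]
E
python3 - <<'E'
from bench import cams
from h import *
T=cams.camera_info('top');S=cams.camera_info('scene')
im={n:cv2.imread(f'pics/a_{n}.png') for n in('top','scene')}
def white(n,box):
    x0,y0,x1,y1=box;m=im[n][y0:y1,x0:x1].min(2)>200
    return [(np.round(c+[x0,y0],1),s[2:]) for c,s in blobs(m,15)]
print(white('top',(190,220,330,290)));print(white('scene',(245,175,370,235)))
for n,i in(('top',T),('scene',S)):
    b,g,r=[im[n][:,:,k].astype(int) for k in range(3)]
    m=(r>70)&(g<40)&(b<40)
    for c,s in blobs(m,1000):
        print(n,c,s)
        cn,_=cv2.findContours(m.astype(np.uint8),cv2.RETR_EXTERNAL,cv2.CHAIN_APPROX_NONE)
        cc=max(cn,key=cv2.contourArea);q=cv2.approxPolyDP(cc,8,True)[:,0]
        for p in q: print(p,onz(i,p.astype(float),.024).round(4))
    # plate
print(onz(T,(233,327),.02),onz(T,(257,123),.06),onz(T,(120,213),.036))
for p in [(195,228),(320,213),(329,278),(201,294)]: print('plate',onz(T,p,.008).round(3))
cv2.imwrite('pics/b_crop.png',np.hstack([cv2.resize(im['top'][215:300,190:335],None,fx=2.6,fy=4*.65,interpolation=3),cv2.resize(im['scene'][170:255,240:385],None,fx=2.6,fy=2.6,interpolation=3)]))
E
```

```text
[]
[]
top [420.27579618 251.4418259 ] [ 385  215   76   73 4710]
[453 215] [ 0.5577 -0.3917  0.024 ]
[385 217] [ 0.5545 -0.2453  0.024 ]
[390 287] [ 0.4092 -0.248   0.024 ]
[460 285] [ 0.4111 -0.395   0.024 ]
scene [168.03170163 180.87832168] [ 124  159   86   46 2145]
[124 191] [ 0.5592 -0.3883  0.024 ]
[182 204] [ 0.5565 -0.2433  0.024 ]
[209 164] [ 0.4092 -0.2462  0.024 ]
[157 159] [ 0.4315 -0.3765  0.024 ]
[129 191] [ 0.5557 -0.3775  0.024 ]
[147 162] [ 0.4497 -0.3937  0.024 ]
[0.33498461 0.073364   0.02      ] [0.74708404 0.02258577 0.06      ] [0.56509529 0.30054628 0.036     ]
plate [0.537 0.154 0.008]
plate [ 0.566 -0.11   0.008]
plate [ 0.429 -0.125  0.008]
plate [0.4   0.14  0.008]
```

View pics/b_crop.png

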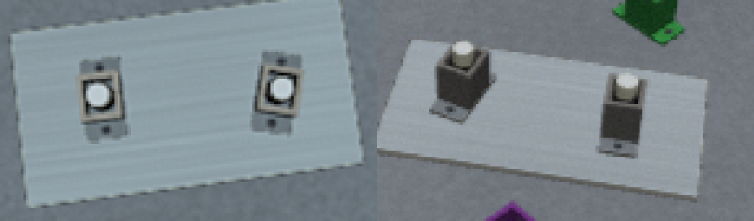

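What could be taken for the target: grey catches at top (228,252) and (298,249), and look-alikes in green (233,327), pink (190,176) and purple (252,178). By the description, the two grey catches on the plate are meant, and the close crop confirms it. The left catch (+y) is at top (228,252) / scene (336,202), and the right one is at top (298,249) / scene (273,189).

```bash
python3 - <<'E'
from bench import cams
from h import *
T=cams.camera_info('top');S=cams.camera_info('scene')
im={n:cv2.imread(f'pics/a_{n}.png').astype(int) for n in('top','scene')}
def nose(n,c,w=9,th=185):
    x,y=c;p=im[n][y-w:y+w+1,x-w:x+w+1].min(2)
    return p
for n,cs in(('top',[(228,252),(298,249)]),('scene',[(336,203),(273,190)])):
    for c in cs:
        p=nose(n,c);print(n,c);print(p)
E
```

```text
top (228, 252)
[[142 134 126 130 134 137 142 145 151 152 150 147 141 131 140 146 102 117
  146]
 [143 136 141 146 140 132 130 130 126 124 121 120 103  90 126 148  80  96
  143]
 [141 139 130 121 106  74  62  61  45  38  31  29  33  48 120 149  86  83
  136]
 [143 142  96  20  28  42  23  66  81  68  49  55  80  88 132 148  94  79
  133]
 [144 142 106  33  59 109 122 154 165 150 132  89  76  98 134 147 100  65
  125]
 [144 143 113  42  83 160 194 198 197 197 199 160  80  66 122 149 111  75
  125]
 [142 144 112  35 120 185 192 189 186 187 193 201 148  49  91 140 112  68
  120]
 [142 144 117  37 155 198 188 187 186 186 188 196 168  82  38 124 120  57
  114]
 [141 146 126  51 153 197 189 185 186 187 187 193 168  92  49 126 141  70
  111]
 [143 145 132  62 148 196 189 187 185 188 188 197 156  64  36 123 155  84
  111]
 [141 144 146  82 116 186 194 189 187 188 192 193 142  51   9 120 153  83
   98]
 [141 144 146  90  31 136 191 197 195 197 188 154  89  13  15 120 153  88
   80]
 [140 142 144  96   7  55 138 167 170 167 142  85  17   0  50 130 152  95
   80]
 [143 146 145 103  28  65  73  4
[... 4423 characters left out ...]
 106 107 109 105  91  86  57  42  70 100  96
   61]
 [132 112  84  56  41  75  87  90  94  91  98  91  82  49  69 100  96  58
   40]
 [117  95  57  45  27  75  89  94  98  95  93  90  73  45  95 105  73  46
   40]
 [107  93  68  42  22  47  82  92  93  97  93  91  54  74  96  83  51  41
   38]
 [ 85  89 101 107  84  46  38  43  73  62  57  43  68 102  82  52  43  35
   38]
 [ 54  51  65  90 102 102  84  78  45  20  21  52  96  97  57  44  39  42
   42]
 [ 48  44  47  54  52  66  85 105 104  83  60  97 104  72  48  35  39  38
   38]
 [ 45  42  45  46  44  44  50  65  68  86 101 105  75  47  38  37  44  38
   42]
 [ 43  47  48  46  48  47  46  51  46  54  66  78  52  36  45  41  39  39
   41]]
```

```bash
python3 - <<'E'
from bench import cams
from h import *
T=cams.camera_info('top');S=cams.camera_info('scene')
im={n:cv2.imread(f'pics/a_{n}.png') for n in('top','scene')}
def nose(n,c,th,w=8):
    x,y=c;p=im[n][y-w:y+w+1,x-w:x+w+1].min(2)>th
    b=max(blobs(p,5),key=lambda b:b[1][4]);return b[0]+[x-w,y-w],b[1][2:]
for nm,ct,cs in(('L',(228,252),(336,201)),('R',(298,249),(273,187))):
    a,sa=nose('top',ct,130);b,sb=nose('scene',cs,160)
    print(nm,a.round(1),sa,b.round(1),sb,tri([(T,a),(S,b)]),onz(T,a,.064).round(4),onz(S,b,.064).round(4))
a=(onz(T,(230,240),.0125),onz(T,(231,265),.0125));d=a[0]-a[1];print(d,np.arctan2(d[1],d[0]))
a=(onz(T,(190+285/2.6,215+60/2.6),.0125),onz(T,(190+272/2.6,215+127/2.6),.0125));d=a[0]-a[1];print(d,np.arctan2(d[1],d[0]))
E
```

```text
L [227.2 251.1] [ 9  9 66] [335.7 200.4] [ 8  6 39] (array([0.48386839, 0.08286927, 0.06596882]), [array([-0.4,  0.1]), array([-0.4, -0. ])]) [0.4841 0.0822 0.064 ] [0.4816 0.0834 0.064 ]
R [300.9 250.7] [17 17 77] [272.5 187.9] [ 8  5 30] (array([ 0.48274862, -0.05960342,  0.06074509]), [array([-1.4,  0.4]), array([-1.3, -0.2])]) [ 0.4832 -0.062   0.064 ] [ 0.4858 -0.0556  0.064 ]
[0.05172991 0.00225438 0.        ] 0.04355234869542679
[ 0.05360061 -0.01157485  0.        ] -0.2126803686548136
```

```bash
cat >> h.py <<'E'
from scipy.spatial.transform import Rotation as Ro
def rel(s,target,yawy=None):
    """shift in tool axes to reach world target, and spin deg to get tool y at world angle yawy (rad, mod pi)"""
    R=Ro.from_quat(s['eef_rot']).as_matrix()
    d=R.T@(np.array(target)-s['ee_pos']);o=[d.round(4)]
    if yawy is not None:
        a=np.arctan2(R[1,1],R[0,1]);e=(a-yawy+np.pi/2)%np.pi-np.pi/2;o.append(round(np.degrees(e),2))
    return o
E
python3 - <<'E'
from bench import *
from h import *
s=read_state();W=cams.camera_info('wrist');o,d=ray(W,(278,204))
R=Ro.from_quat(s['eef_rot']).as_matrix()
print(s['time'],'cam in tool',R.T@(o-s['ee_pos']),'dir',R.T@d)
print(rel(s,(.42,.013,.24),np.pi/2+.044))
E
```

```text
0.15 cam in tool [ 0.07812407 -0.00069199 -0.16342809] dir [-0.28217401 -0.00149235  0.95936462]
[array([-0.3869, -0.4608, -0.0176]), np.float64(-23.71)]
```

{"fn": "arm_command", "kwargs": {
  "increments": [
    {"gripper":100,"dx":-0.038,"dy":-0.046},
    {"gripper":100,"dx":-0.038,"dy":-0.046},
    {"gripper":100,"dx":-0.038,"dy":-0.046},
    {"gripper":100,"dx":-0.038,"dy":-0.046},
    {"gripper":100,"dx":-0.038,"dy":-0.046},
    {"gripper":100,"dx":-0.038,"dy":-0.046},
    {"gripper":100,"dx":-0.038,"dy":-0.046},
    {"gripper":100,"dx":-0.038,"dy":-0.046}
  ]
}}

```text
validation failed for argument at $.in...
```

{"fn": "arm_command", "kwargs": {
  "increments": [
    {"gripper":100,"dx":-0.04,"dy":-0.046},
    {"gripper":100,"dx":-0.04,"dy":-0.046},
    {"gripper":100,"spin":-10},
    {"gripper":100,"spin":-10},
    {"gripper":100,"spin":-3.7},
    {"gripper":100},
    {"gripper":100},
    {"gripper":100}
  ]
}}

```text
validation failed for argument at $.in...
```

```bash
python3 - <<'E'
from bench import *
from h import *
s=read_state();W=cams.camera_info('wrist');im=cams.camera('wrist');cv2.imwrite("pics/c_w.png",im[:,:,::-1])
np.save('c_W.npy',W,allow_pickle=True)
print(s['time'],s['ee_pos'],s['ft_force'],np.abs(s['joint_vel']).max())
E
```

```text
0.15 [0.22577204 0.58249401 0.22193365] [-1.09319564  0.35141689 -0.19416197] 0.00311567669095942
```

View pics/c_w.png

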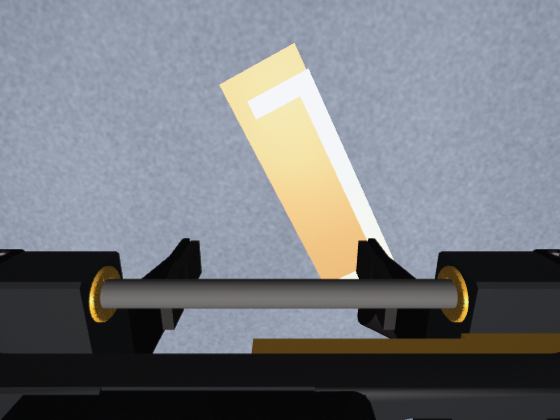

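The calls were refused, so nothing moved and the view is unchanged. I'll fill in every field in every row.

{"fn": "arm_command", "kwargs": {
  "increments": [
    {"gripper":100,"dx":-0.038,"dy":-0.046,"dz":0,"spin":0},
    {"gripper":100,"dx":-0.038,"dy":-0.046,"dz":0,"spin":0},
    {"gripper":100,"dx":-0.038,"dy":-0.046,"dz":0,"spin":0},
    {"gripper":100,"dx":-0.038,"dy":-0.046,"dz":0,"spin":0},
    {"gripper":100,"dx":-0.038,"dy":-0.046,"dz":0,"spin":0},
    {"gripper":100,"dx":-0.038,"dy":-0.046,"dz":0,"spin":0},
    {"gripper":100,"dx":-0.038,"dy":-0.046,"dz":0,"spin":0},
    {"gripper":100,"dx":-0.038,"dy":-0.046,"dz":0,"spin":0}
  ]
}}

```text
time: 1.2
ee_pos: [0.3766, 0.1278, 0.2226]
eef_rot: [0.184, 0.983, 0.0, 0.0]
ft_force: [1.3, 1.3, 0.1]
width: 0.0872
```

{"fn": "arm_command", "kwargs": {
  "increments": [
    {"gripper":100,"dx":-0.04,"dy":-0.046,"dz":0,"spin":0},
    {"gripper":100,"dx":-0.04,"dy":-0.046,"dz":0,"spin":0},
    {"gripper":100,"dx":0,"dy":0,"dz":0,"spin":-10},
    {"gripper":100,"dx":0,"dy":0,"dz":0,"spin":-10},
    {"gripper":100,"dx":0,"dy":0,"dz":0,"spin":-3.7},
    {"gripper":0,"dx":0,"dy":0,"dz":0,"spin":0},
    {"gripper":0,"dx":0,"dy":0,"dz":0,"spin":0},
    {"gripper":0,"dx":0,"dy":0,"dz":0,"spin":0}
  ]
}}

```text
time: 2.2
ee_pos: [0.4177, 0.0151, 0.2225]
eef_rot: [-0.021, 1.0, 0.0, 0.0]
ft_force: [-0.1, -0.1, -0.3]
width: 0.0652
```

```bash
python3 - <<'E'
from bench import *
from h import *
s=read_state();W=cams.camera_info('wrist');im=cams.camera('wrist');cv2.imwrite("pics/d_w.png",im[:,:,::-1])
np.save('d_W.npy',W,allow_pickle=True)
print(s['time'],s['ee_pos'],s['ft_force'],np.abs(s['joint_vel']).max())
E
```

```text
2.2 [0.41766287 0.0150579  0.22252369] [-0.13886247 -0.14055083 -0.28089221] 0.0035063621939257807
```

View pics/d_w.png

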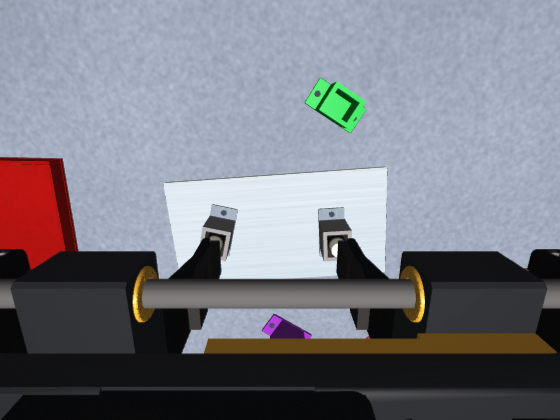

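The plate is at rows 168-280 and the catches are at (217,240) and (335,240), partly hidden by the fingers. Image down is world +x, so I'll move 75 mm in +x for a clear view.

{"fn": "arm_command", "kwargs": {
  "increments": [
    {"gripper":0,"dx":-0.04,"dy":0,"dz":0,"spin":0},
    {"gripper":0,"dx":-0.035,"dy":0,"dz":0,"spin":0},
    {"gripper":0,"dx":0,"dy":0,"dz":0,"spin":0},
    {"gripper":0,"dx":0,"dy":0,"dz":0,"spin":0},
    {"gripper":0,"dx":0,"dy":0,"dz":0,"spin":0},
    {"gripper":0,"dx":0,"dy":0,"dz":0,"spin":0},
    {"gripper":0,"dx":0,"dy":0,"dz":0,"spin":0},
    {"gripper":0,"dx":0,"dy":0,"dz":0,"spin":0}
  ]
}}

```text
time: 3.25
ee_pos: [0.4925, 0.0184, 0.2226]
eef_rot: [-0.022, 1.0, 0.0, 0.0]
ft_force: [-0.1, -0.0, -0.3]
width: 0.0005
```

```bash
python3 - <<'E'
from bench import *
from h import *
s=read_state();W=cams.camera_info('wrist');im=cams.camera('wrist');cv2.imwrite("pics/e_w.png",im[:,:,::-1])
np.save('e_W.npy',W,allow_pickle=True)
print(s['time'],s['ee_pos'],s['ft_force'],s['width'])
cv2.imwrite('pics/e_crop.png',cv2.resize(im[80:260,150:400,::-1],None,fx=3,fy=3,interpolation=2))
E
```

```text
3.25 [0.49252267 0.01838634 0.22264017] [-0.07508273 -0.02172159 -0.34544881] 0.000540705340355616
```

View pics/e_crop.png

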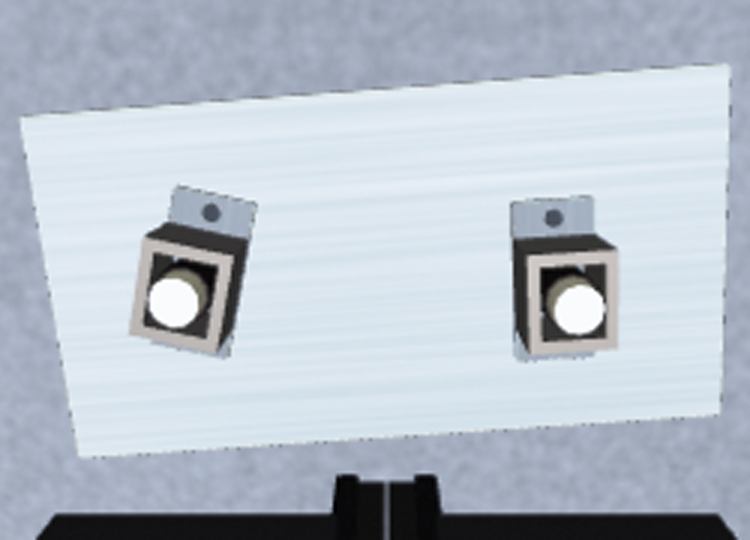

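The wrist crop shows both catches clearly: the right one at crop (180,295) and the left one at (570,305). The white nose discs are at full-picture (208,181) and (343,183).

```bash
python3 - <<'E'
from bench import *
from h import *
T=cams.camera_info('top');S=cams.camera_info('scene');W=np.load('e_W.npy',allow_pickle=True).item()
w=cv2.imread('pics/e_w.png').astype(int);t=cv2.imread('pics/a_top.png').astype(int);sc=cv2.imread('pics/a_scene.png').astype(int)
def blob(im,c,hw,f):
    x,y=c;p=f(im[y-hw:y+hw+1,x-hw:x+hw+1]);bs=blobs(p,8)
    b=min(bs,key=lambda b:np.linalg.norm(b[0]-hw));return b[0]+[x-hw,y-hw],b[1][2:]
def tb(im,c): # top: weighted disc inside
    x,y=c;p=im[y-6:y+7,x-6:x+7].min(2)>140
    b=max(blobs(p,8),key=lambda b:b[1][4]);return b[0]+[x-6,y-6],b[1][2:]
s=read_state()
for nm,cw,ct,cs in(('L',(343,183),(227,251),(336,200)),('R',(208,181),(298,249),(273,188))):
    a,sa=blob(w,cw,13,lambda p:p.min(2)>235)
    b,sb=tb(t,ct);c,sc_=blob(sc,cs,6,lambda p:p.min(2)>165)
    print(nm,a.round(1),sa,b.round(1),sb,c.round(1),sc_)
    for k in([(W,a),(T,b)],[(W,a),(T,b),(S,c)]):
        x,e=tri(k);print(x.round(4),e)
    print('z64',onz(W,a,.064).round(4))
    # rim: warm grey (r>b), bright
    x,y=cw;h=26;p=w[y-h:y+h+1,x-h:x+h+1]
    m=((p[:,:,2]-p[:,:,0]>3)&(p.min(2)>120)).astype(np.uint8)
    bs=blobs(m,60);print([ (q[0].round(1),q[1]) for q in bs])
    cn,_=cv2.findContours(m,cv2.RETR_EXTERNAL,cv2.CHAIN_APPROX_NONE);cc=max(cn,key=cv2.contourArea)
    (cx,cy),sz,an=cv2.minAreaRect(cc);bx=cv2.boxPoints(((cx,cy),sz,an))+[x-h,y-h]
    P=np.array([onz(W,q,.052) for q in bx]);print('rim c',P.mean(0).round(4),'edges',[(round(float(np.linalg.norm(P[i]-P[i-1])),4),round(float(np.degrees(np.arctan2(*(P[i]-P[i-1])[1::-1]))),1)) for i in range(4)])
E
```

```text
L [342.8 182.8] [ 16  16 193] [227.2 251. ] [ 9  9 63] [335.7 200.4] [ 8  6 39]
[0.4835 0.0827 0.0656] [array([-0.8,  0.6]), array([-0.4,  0.3])]
[0.4834 0.083  0.0656] [array([-0.5,  0.5]), array([-0.5,  0.4]), array([-0.3,  0. ])]
z64 [0.4832 0.0838 0.064 ]
[(array([22.9, 22.6]), array([  9,   6,  30,  35, 414], dtype=int32))]
rim c [0.4831 0.0836 0.052 ] edges [(0.037, -175.1), (0.0304, 92.5), (0.037, 6.4), (0.0314, -87.5)]
R [207.4 180.3] [ 16  16 194] [297.9 248.5] [ 9  8 58] [272.5 188. ] [ 8  5 28]
[ 0.488  -0.0567  0.058 ] [array([0., 0.]), array([0., 0.])]
[ 0.487  -0.0555  0.0647] [array([-0.3,  0.4]), array([-0.3,  0.3]), array([-0.2,  0. ])]
z64 [ 0.4867 -0.0554  0.064 ]
[(array([28.2, 22.3]), array([ 11,   4,  35,  38, 432], dtype=int32))]
rim c [ 0.4867 -0.0556  0.052 ] edges [(0.033, -99.3), (0.0356, 167.3), (0.0321, 81.0), (0.0357, -11.2)]
```

{"fn": "arm_command", "kwargs": {
  "increments": [
    {"gripper":0,"dx":0.006,"dy":0.035,"dz":0,"spin":0},
    {"gripper":0,"dx":0,"dy":0.03,"dz":0.03,"spin":0},
    {"gripper":0,"dx":0,"dy":0,"dz":0.05,"spin":0},
    {"gripper":0,"dx":0,"dy":0,"dz":0.045,"spin":0},
    {"gripper":0,"dx":0,"dy":0,"dz":0.023,"spin":0},
    {"gripper":0,"dx":0,"dy":0,"dz":0,"spin":0},
    {"gripper":0,"dx":0,"dy":0,"dz":0,"spin":0},
    {"gripper":0,"dx":0,"dy":0,"dz":0,"spin":0}
  ]
}}

```text
time: 4.3
ee_pos: [0.4846, 0.0833, 0.0758]
eef_rot: [-0.022, 1.0, 0.001, 0.001]
ft_force: [-0.6, 1.2, -0.3]
width: 0.0006
```

```bash
python3 - <<'E'
from bench import *
from h import *
s=read_state();print(s['ee_pos'],s['ft_force']);print(rel(s,(.4833,.0833,.058)))
W=cams.camera_info('wrist');im=cams.camera('wrist');cv2.imwrite("pics/f_w.png",im[:,:,::-1])
E
```

```text
[0.48459757 0.08334958 0.075773  ] [-0.64931439  1.17784973 -0.32837369]
[array([ 0.0013, -0.    ,  0.0178])]
```

View pics/f_w.png

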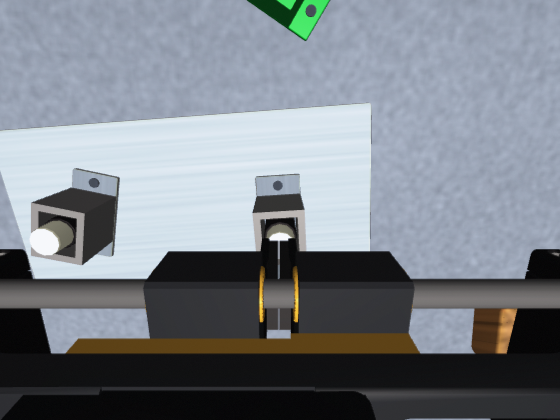

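The fingertips at (279,240) hang centred over the left nose at (279,230). Next I'll press slowly.

{"fn": "arm_command", "kwargs": {
  "increments": [
    {"gripper":0,"dx":0.001,"dy":0,"dz":0.006,"spin":0},
    {"gripper":0,"dx":0,"dy":0,"dz":0.004,"spin":0},
    {"gripper":0,"dx":0,"dy":0,"dz":0.003,"spin":0},
    {"gripper":0,"dx":0,"dy":0,"dz":0.002,"spin":0},
    {"gripper":0,"dx":0,"dy":0,"dz":0.002,"spin":0},
    {"gripper":0,"dx":0,"dy":0,"dz":0,"spin":0},
    {"gripper":0,"dx":0,"dy":0,"dz":0,"spin":0},
    {"gripper":0,"dx":0,"dy":0,"dz":0,"spin":0}
  ]
}}

```text
time: 5.35
ee_pos: [0.4831, 0.0831, 0.058]
eef_rot: [-0.022, 1.0, 0.0, 0.0]
ft_force: [-2.6, -0.3, 9.3]
width: 0.0005
```

```bash
python3 - <<'E'
from bench import *
from h import *
s=read_state();print(s['time'],s['ee_pos'],s['ft_force'])
im=cams.camera('wrist');cv2.imwrite("pics/g_w.png",im[100:330,180:380,::-1])
s=read_state();print(s['time'],s['ee_pos'],s['ft_force'])
E
```

```text
5.35 [0.48313014 0.08309619 0.05802317] [-2.63196386 -0.314087    9.33988314]
5.4 [0.48315505 0.08312037 0.05803799] [-1.71569573  0.45058179  8.83447593]
```

View pics/g_w.png

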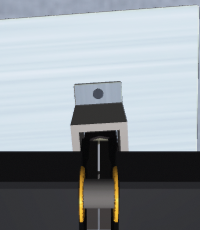

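{"fn": "arm_command", "kwargs": {
  "increments": [
    {"gripper":0,"dx":0,"dy":0,"dz":0.001,"spin":0},
    {"gripper":0,"dx":0,"dy":0,"dz":0.001,"spin":0},
    {"gripper":0,"dx":0,"dy":0,"dz":0.0005,"spin":0},
    {"gripper":0,"dx":0,"dy":0,"dz":0,"spin":0},
    {"gripper":0,"dx":0,"dy":0,"dz":0,"spin":0},
    {"gripper":0,"dx":0,"dy":0,"dz":0,"spin":0},
    {"gripper":0,"dx":0,"dy":0,"dz":0,"spin":0},
    {"gripper":0,"dx":0,"dy":0,"dz":0,"spin":0}
  ]
}}

```text
time: 6.4
ee_pos: [0.4832, 0.0831, 0.0557]
eef_rot: [-0.022, 1.0, 0.0, 0.0]
ft_force: [-3.1, -0.2, 10.4]
width: -0.0
```

{"fn": "arm_command", "kwargs": {
  "increments": [
    {"gripper":0,"dx":0,"dy":0,"dz":0,"spin":0},
    {"gripper":0,"dx":0,"dy":0,"dz":-0.005,"spin":0},
    {"gripper":0,"dx":0,"dy":0,"dz":-0.005,"spin":0},
    {"gripper":0,"dx":0,"dy":0,"dz":-0.005,"spin":0},
    {"gripper":0,"dx":0,"dy":0,"dz":-0.015,"spin":0},
    {"gripper":0,"dx":0,"dy":0,"dz":-0.025,"spin":0},
    {"gripper":0,"dx":0,"dy":0,"dz":0,"spin":0},
    {"gripper":0,"dx":0,"dy":0,"dz":0,"spin":0}
  ]
}}

```text
time: 7.4
ee_pos: [0.4826, 0.0831, 0.11]
eef_rot: [-0.022, 1.0, 0.0, -0.0]
ft_force: [0.7, -0.8, 0.2]
width: 0.0005
```

```bash
python3 - <<'E'
from bench import *
from h import *
s=read_state();print(s['time'],s['ee_pos'],s['ft_force']);print(rel(s,(.4868,-.0555,.075),np.radians(90-11.4)))
E
```

```text
7.4 [0.48258596 0.08306504 0.10996709] [ 0.73349907 -0.81807126  0.17049062]
[array([ 0.0019, -0.1386,  0.0349]), np.float64(13.92)]
```

{"fn": "arm_command", "kwargs": {
  "increments": [
    {"gripper":0,"dx":0.001,"dy":-0.046,"dz":0,"spin":0},
    {"gripper":0,"dx":0.001,"dy":-0.046,"dz":0,"spin":0},
    {"gripper":0,"dx":0,"dy":-0.0466,"dz":0,"spin":0},
    {"gripper":0,"dx":0,"dy":0,"dz":0.01,"spin":7},
    {"gripper":0,"dx":0,"dy":0,"dz":0.015,"spin":7},
    {"gripper":0,"dx":0,"dy":0,"dz":0.01,"spin":0},
    {"gripper":0,"dx":0,"dy":0,"dz":0,"spin":0},
    {"gripper":0,"dx":0,"dy":0,"dz":0,"spin":0}
  ]
}}

```text
time: 8.4
ee_pos: [0.487, -0.0555, 0.0753]
eef_rot: [0.099, 0.995, -0.0, 0.0]
ft_force: [0.3, -0.8, -0.5]
width: 0.0007
```

```bash
python3 - <<'E'
from bench import *
from h import *
s=read_state();print(s['time'],s['ee_pos'],s['ft_force']);print(rel(s,(.4868,-.0555,.058),np.radians(90-11.4)))
im=cams.camera('wrist');cv2.imwrite("pics/h_w.png",im[:,:,::-1])
E
```

```text
8.4 [ 0.48697479 -0.05554209  0.07526782] [ 0.25962927 -0.83314626 -0.5253199 ]
[array([0.0002, 0.    , 0.0173]), np.float64(0.01)]
```

View pics/h_w.png

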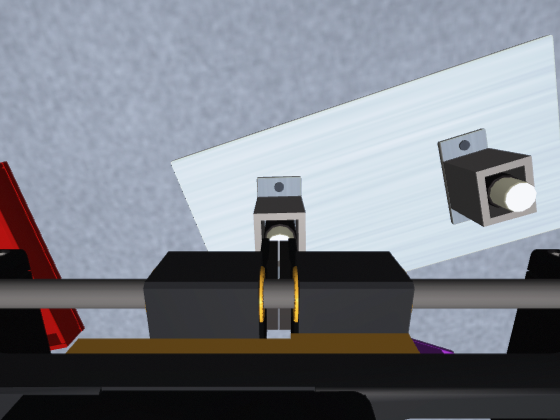

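The fingertips are centred over the right nose at (279,232). The left catch still stands at (490,185) with its nose back out.

{"fn": "arm_command", "kwargs": {
  "increments": [
    {"gripper":0,"dx":0,"dy":0,"dz":0.006,"spin":0},
    {"gripper":0,"dx":0,"dy":0,"dz":0.004,"spin":0},
    {"gripper":0,"dx":0,"dy":0,"dz":0.003,"spin":0},
    {"gripper":0,"dx":0,"dy":0,"dz":0.002,"spin":0},
    {"gripper":0,"dx":0,"dy":0,"dz":0.002,"spin":0},
    {"gripper":0,"dx":0,"dy":0,"dz":0,"spin":0},
    {"gripper":0,"dx":0,"dy":0,"dz":0,"spin":0},
    {"gripper":0,"dx":0,"dy":0,"dz":0,"spin":0}
  ]
}}

```text
time: 9.45
ee_pos: [0.4869, -0.0555, 0.0581]
eef_rot: [0.1, 0.995, 0.0, 0.0]
ft_force: [-0.9, -0.9, 2.2]
width: 0.0006
```

{"fn": "arm_command", "kwargs": {
  "increments": [
    {"gripper":0,"dx":0,"dy":0,"dz":0.001,"spin":0},
    {"gripper":0,"dx":0,"dy":0,"dz":0.001,"spin":0},
    {"gripper":0,"dx":0,"dy":0,"dz":0.0005,"spin":0},
    {"gripper":0,"dx":0,"dy":0,"dz":0,"spin":0},
    {"gripper":0,"dx":0,"dy":0,"dz":0,"spin":0},
    {"gripper":0,"dx":0,"dy":0,"dz":0,"spin":0},
    {"gripper":0,"dx":0,"dy":0,"dz":0,"spin":0},
    {"gripper":0,"dx":0,"dy":0,"dz":0,"spin":0}
  ]
}}

```text
time: 10.45
ee_pos: [0.4868, -0.0555, 0.0555]
eef_rot: [0.1, 0.995, 0.0, 0.0]
ft_force: [0.3, 0.2, 3.6]
width: 0.0005
```

```bash
python3 - <<'E'
from bench import *
from h import *
for k in range(4):
    s=read_state();print(s['time'],s['ee_pos'],s['ft_force']); cams.camera('top')
E
```

```text
10.45 [ 0.48684046 -0.05553745  0.05553336] [0.26930764 0.15279483 3.58946206]
10.5 [ 0.48684594 -0.05552338  0.05552175] [-0.10972136 -0.04032592  2.0273617 ]
10.55 [ 0.48684077 -0.05551474  0.0555149 ] [0.00915453 0.41108287 2.92379098]
10.6 [ 0.48686512 -0.05552455  0.0555468 ] [-1.05336431  0.16670194  3.54815144]
```

Right needs about 3 N and left about 10 N at the same depth, so the right catch is the softer one. Now I'll release it, rise, open the fingers and look.

{"fn": "arm_command", "kwargs": {
  "increments": [
    {"gripper":0,"dx":0,"dy":0,"dz":-0.005,"spin":0},
    {"gripper":0,"dx":0,"dy":0,"dz":-0.005,"spin":0},
    {"gripper":0,"dx":0,"dy":0,"dz":-0.01,"spin":0},
    {"gripper":0,"dx":0,"dy":0,"dz":-0.025,"spin":0},
    {"gripper":75,"dx":0,"dy":0,"dz":-0.02,"spin":0},
    {"gripper":75,"dx":0,"dy":0,"dz":0,"spin":0},
    {"gripper":75,"dx":0,"dy":0,"dz":0,"spin":0},
    {"gripper":75,"dx":0,"dy":0,"dz":0,"spin":0}
  ]
}}

```text
time: 11.65
ee_pos: [0.4863, -0.0556, 0.1198]
eef_rot: [0.1, 0.995, -0.0, -0.001]
ft_force: [0.3, -0.3, -0.0]
width: 0.0325
```

```bash
python3 - <<'E'
from bench import *
from h import *
s=read_state();print(s['time'],s['ee_pos'],s['ft_force'],s['width']);print(rel(s,(.4868,-.0555,.021),np.radians(90-11.4)))
W=cams.camera_info('wrist');w=cams.camera('wrist')[:,:,::-1].copy();cv2.imwrite("pics/i_w.png",w)
T=cams.camera_info('top')
w=w.astype(int)
m=(w.min(2)>235)[120:300,200:360]
for b,st in blobs(m,30): 
    c=b+[200,120];print(c,st,onz(W,c,.064))
E
```

```text
11.65 [ 0.48625857 -0.05556838  0.11976222] [ 0.33836409 -0.29383867 -0.02241576] 0.03253749921732618
[array([-0.0006,  0.0002,  0.0988]), np.float64(-0.09)]
[279.87760417 223.04427083] [ 69  93  23  21 384] [ 0.48689938 -0.05533951  0.064     ]
```

View pics/i_w.png

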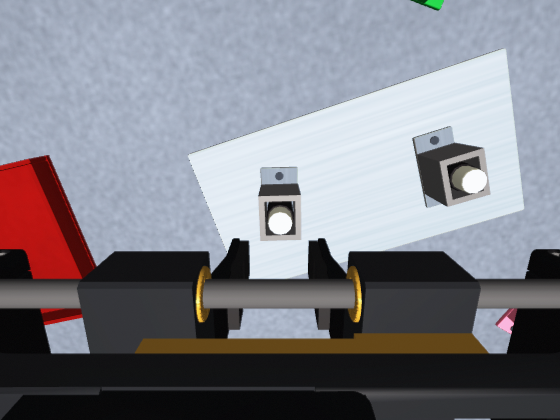

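The right catch (280,215) lies square between the opening fingers, with its nose out at (0.487,-0.055). I'll wait for the opening, then descend.

{"fn": "arm_command", "kwargs": {
  "increments": [
    {"gripper":75,"dx":0,"dy":0,"dz":0,"spin":0},
    {"gripper":75,"dx":0,"dy":0,"dz":0,"spin":0},
    {"gripper":75,"dx":0,"dy":0,"dz":0,"spin":0},
    {"gripper":75,"dx":0,"dy":0,"dz":0.03,"spin":0},
    {"gripper":75,"dx":0,"dy":0,"dz":0.025,"spin":0},
    {"gripper":75,"dx":0,"dy":0,"dz":0.025,"spin":0},
    {"gripper":75,"dx":0,"dy":0,"dz":0.018,"spin":0},
    {"gripper":75,"dx":0,"dy":0,"dz":0,"spin":0}
  ]
}}

```text
time: 12.7
ee_pos: [0.4861, -0.0557, 0.0216]
eef_rot: [0.1, 0.995, -0.0, -0.001]
ft_force: [0.2, 0.1, 0.6]
width: 0.0654
```

{"fn": "arm_command", "kwargs": {
  "grip_force": 20,
  "increments": [
    {"gripper":75,"dx":0,"dy":0,"dz":0,"spin":0},
    {"gripper":20,"dx":0,"dy":0,"dz":0,"spin":0},
    {"gripper":20,"dx":0,"dy":0,"dz":0,"spin":0},
    {"gripper":20,"dx":0,"dy":0,"dz":0,"spin":0},
    {"gripper":20,"dx":0,"dy":0,"dz":0,"spin":0},
    {"gripper":20,"dx":0,"dy":0,"dz":0,"spin":0},
    {"gripper":20,"dx":0,"dy":0,"dz":0,"spin":0},
    {"gripper":20,"dx":0,"dy":0,"dz":0,"spin":0}
  ]
}}

```text
time: 13.7
ee_pos: [0.4869, -0.0555, 0.0226]
eef_rot: [0.1, 0.995, 0.0, 0.0]
ft_force: [-1.0, 1.0, 3.1]
width: 0.032
```

Gripped at 32.0 mm. Now a gentle lift.

{"fn": "arm_command", "kwargs": {
  "increments": [
    {"gripper":20,"dx":0,"dy":0,"dz":-0.005,"spin":0},
    {"gripper":20,"dx":0,"dy":0,"dz":-0.01,"spin":0},
    {"gripper":20,"dx":0,"dy":0,"dz":-0.015,"spin":0},
    {"gripper":20,"dx":0,"dy":0,"dz":-0.02,"spin":0},
    {"gripper":20,"dx":0,"dy":0,"dz":-0.02,"spin":0},
    {"gripper":20,"dx":0,"dy":0,"dz":-0.01,"spin":0},
    {"gripper":20,"dx":0,"dy":0,"dz":0,"spin":0},
    {"gripper":20,"dx":0,"dy":0,"dz":0,"spin":0}
  ]
}}

```text
time: 14.7
ee_pos: [0.4864, -0.0554, 0.102]
eef_rot: [0.1, 0.995, -0.0, -0.0]
ft_force: [-0.2, 0.3, -1.7]
width: 0.0321
```

```bash
python3 - <<'E'
from bench import *
from h import *
s=read_state();print(s['time'],s['ee_pos'],s['ft_force'],s['width'])
W=cams.camera_info('wrist');w=cams.camera('wrist')[:,:,::-1].copy();cv2.imwrite("pics/j_w.png",w)
T=cams.camera_info('top');S=cams.camera_info('scene');t=cv2.imread('pics/a_top.png').astype(int);sc=cv2.imread('pics/a_scene.png').astype(int)
# tray two-view: minAreaRect of outer outline (rim) in top; corners top vs scene triangulated
for a,b in(((453,215),(124,191)),((385,217),(182,204)),((390,287),(209,164))):
    print('rim',tri([(T,a),(S,b)]))
b,g,r_=[t[:,:,k] for k in range(3)]
c=np.mean([onz(T,p,.024) for p in((453,215),(385,217),(390,287),(460,285))],0);print('tray centre top',c)
c[2]=.0186+.04;print(rel(s,c))
E
```

```text
14.7 [ 0.48643343 -0.05543703  0.10200165] [-0.22918128  0.29386406 -1.73752644] 0.032087020335086223
rim (array([ 0.55752214, -0.39133913,  0.0221559 ]), [array([-0.6,  0.2]), array([-0.5, -0.2])])
rim (array([ 0.55462928, -0.24534204,  0.02184407]), [array([-0.3,  0.1]), array([-0.3, -0.1])])
rim (array([ 0.40896208, -0.2472443 ,  0.02376952]), [array([-0.4,  0.1]), array([-0.3, -0.1])])
tray centre top [ 0.48312552 -0.32000755  0.024     ]
[array([-0.0495, -0.2599,  0.0434])]
```

View pics/j_w.png

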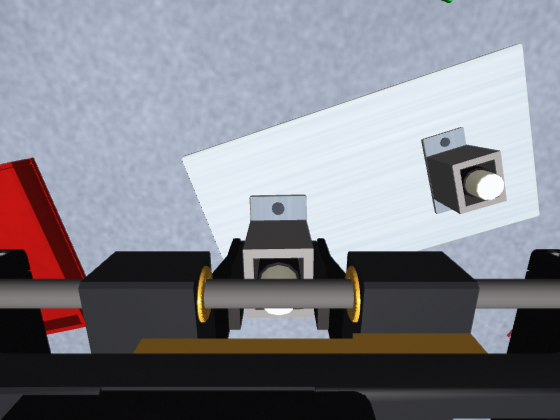

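The catch hangs upright in the grip at (279,250) and the stiff one still stands at (465,175). The measured rim height, 22-24 mm, fits the stated 24 mm. Carrying it to the tray at (0.483,-0.320).

{"fn": "arm_command", "kwargs": {
  "increments": [
    {"gripper":20,"dx":-0.003,"dy":-0.015,"dz":0,"spin":0},
    {"gripper":20,"dx":-0.006,"dy":-0.03,"dz":0,"spin":0},
    {"gripper":20,"dx":-0.0085,"dy":-0.045,"dz":0,"spin":0},
    {"gripper":20,"dx":-0.0095,"dy":-0.05,"dz":0,"spin":0},
    {"gripper":20,"dx":-0.0095,"dy":-0.05,"dz":0,"spin":0},
    {"gripper":20,"dx":-0.0075,"dy":-0.04,"dz":0,"spin":0},
    {"gripper":20,"dx":-0.0035,"dy":-0.02,"dz":0,"spin":0},
    {"gripper":20,"dx":-0.002,"dy":-0.01,"dz":0,"spin":0}
  ]
}}

```text
time: 15.75
ee_pos: [0.4824, -0.3224, 0.1021]
eef_rot: [0.101, 0.995, -0.0, -0.001]
ft_force: [0.5, 0.5, -1.9]
width: 0.0323
```

{"fn": "arm_command", "kwargs": {
  "increments": [
    {"gripper":20,"dx":0,"dy":0,"dz":0,"spin":0},
    {"gripper":20,"dx":0,"dy":0,"dz":0.01,"spin":0},
    {"gripper":20,"dx":0,"dy":0,"dz":0.02,"spin":0},
    {"gripper":20,"dx":0,"dy":0,"dz":0.02,"spin":0},
    {"gripper":20,"dx":0,"dy":0,"dz":0.015,"spin":0},
    {"gripper":20,"dx":0,"dy":0,"dz":0.01,"spin":0},
    {"gripper":20,"dx":0,"dy":0,"dz":0,"spin":0},
    {"gripper":20,"dx":0,"dy":0,"dz":0,"spin":0}
  ]
}}

```text
time: 16.75
ee_pos: [0.4839, -0.3205, 0.028]
eef_rot: [0.1, 0.995, -0.0, 0.0]
ft_force: [-0.6, 0.3, -1.5]
width: 0.032
```

```bash
python3 - <<'E'
from bench import *
from h import *
s=read_state();print(s['time'],s['ee_pos'],s['ft_force'],s['width'])
a=cams.camera('wrist')[:,:,::-1];cv2.imwrite("pics/k_w.png",a)
a=cams.camera('scene')[:,:,::-1];cv2.imwrite("pics/k_s.png",cv2.resize(a[100:260,80:380],None,fx=2.5,fy=2.5))
E
```

```text
16.75 [ 0.48388591 -0.3205161   0.027993  ] [-0.55065545  0.25685987 -1.51468531] 0.031955677709651346
```

View pics/k_w.png

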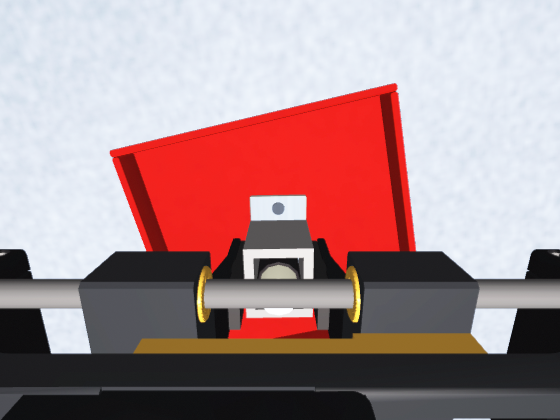

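View pics/k_s.png

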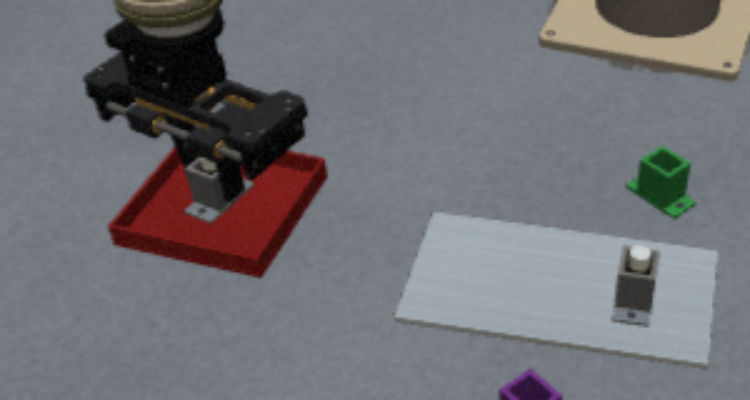

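Both views show the catch upright just above the middle of the tray floor, with the tray walls clear of the fingers. Lowering the last 9 mm or so slowly.

{"fn": "arm_command", "kwargs": {
  "increments": [
    {"gripper":20,"dx":0,"dy":0,"dz":0.003,"spin":0},
    {"gripper":20,"dx":0,"dy":0,"dz":0.003,"spin":0},
    {"gripper":20,"dx":0,"dy":0,"dz":0.002,"spin":0},
    {"gripper":20,"dx":0,"dy":0,"dz":0.001,"spin":0},
    {"gripper":20,"dx":0,"dy":0,"dz":0,"spin":0},
    {"gripper":20,"dx":0,"dy":0,"dz":0,"spin":0},
    {"gripper":20,"dx":0,"dy":0,"dz":0,"spin":0},
    {"gripper":20,"dx":0,"dy":0,"dz":0,"spin":0}
  ]
}}

```text
time: 17.85
ee_pos: [0.4835, -0.3201, 0.0187]
eef_rot: [0.1, 0.995, 0.0, -0.0]
ft_force: [-2.7, 2.5, 5.1]
width: 0.0318
```

The force rose to +5 N, so the catch is standing on the floor. Opening, then rising.

{"fn": "arm_command", "kwargs": {
  "increments": [
    {"gripper":75,"dx":0,"dy":0,"dz":0,"spin":0},
    {"gripper":75,"dx":0,"dy":0,"dz":0,"spin":0},
    {"gripper":75,"dx":0,"dy":0,"dz":0,"spin":0},
    {"gripper":75,"dx":0,"dy":0,"dz":0,"spin":0},
    {"gripper":75,"dx":0,"dy":0,"dz":0,"spin":0},
    {"gripper":75,"dx":0,"dy":0,"dz":0,"spin":0},
    {"gripper":75,"dx":0,"dy":0,"dz":0,"spin":0},
    {"gripper":75,"dx":0,"dy":0,"dz":0,"spin":0}
  ]
}}

```text
time: 18.85
ee_pos: [0.4836, -0.3202, 0.0185]
eef_rot: [0.1, 0.995, 0.0, 0.0]
ft_force: [-0.2, -0.3, -0.9]
width: 0.0656
```

{"fn": "arm_command", "kwargs": {
  "increments": [
    {"gripper":75,"dx":0,"dy":0,"dz":-0.01,"spin":0},
    {"gripper":75,"dx":0,"dy":0,"dz":-0.02,"spin":0},
    {"gripper":75,"dx":0,"dy":0,"dz":-0.03,"spin":0},
    {"gripper":75,"dx":0,"dy":0,"dz":-0.05,"spin":0},
    {"gripper":75,"dx":0,"dy":0,"dz":-0.05,"spin":0},
    {"gripper":75,"dx":0,"dy":0,"dz":-0.03,"spin":0},
    {"gripper":75,"dx":0,"dy":0,"dz":0,"spin":0},
    {"gripper":75,"dx":0,"dy":0,"dz":0,"spin":0}
  ]
}}

```text
time: 19.85
ee_pos: [0.4833, -0.32, 0.2085]
eef_rot: [0.1, 0.995, 0.0, 0.0]
ft_force: [-0.4, 0.4, 0.2]
width: 0.065
```

```bash
python3 - <<'E'
from bench import *
from h import *
s=read_state();print(s['time'],s['ee_pos'],s['ft_force'],s['width'])
a=cams.camera('wrist')[:,:,::-1];cv2.imwrite("pics/l_w.png",a)
a=cams.camera('scene')[:,:,::-1];cv2.imwrite("pics/l_s.png",cv2.resize(a[130:340,100:480],None,fx=2,fy=2))
a0=cv2.imread('pics/a_scene.png')[200:340,200:480].astype(int)
d=np.abs(a[200:340,200:480].astype(int)-a0).max(2);print('changed px block/jar region',[ (b[0]+200,b[1][2:]) for b in blobs(d>45,8)])
E
```

```text
19.85 [ 0.48332234 -0.3199964   0.20854742] [-0.42595296  0.41781809  0.19486101] 0.06504928030245978
changed px block/jar region [(array([271.40659341, 206.49084249]), array([ 26,  18, 273], dtype=int32))]
```

View pics/l_w.png

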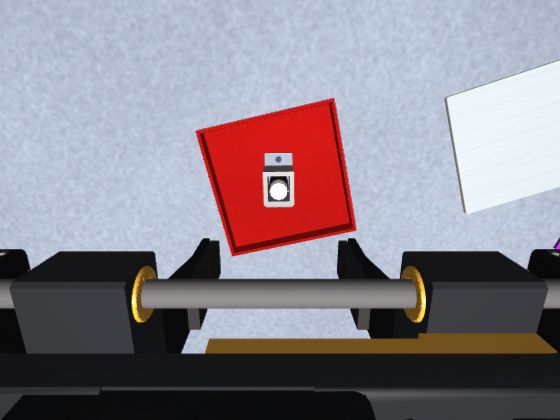

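View pics/l_s.png

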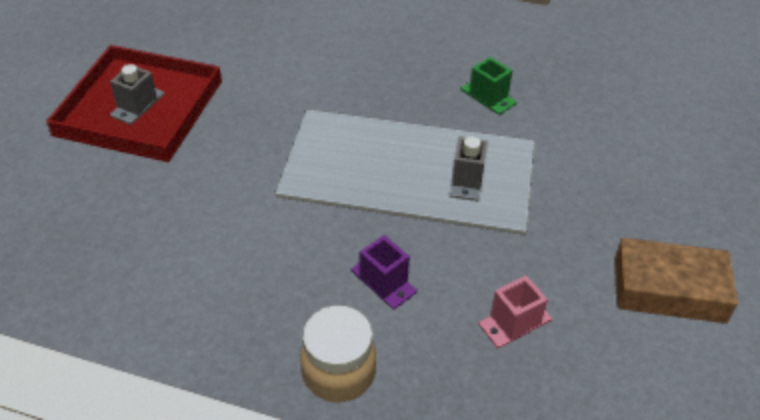

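The soft catch stands upright in the middle of the tray, at wrist (279,185) and scene crop (133,88). The stiff one stands on the plate at crop (470,165). Within the compared region, the only change in the scene picture is the spot the right catch left, so the block, jar and pink and purple look-alikes there are unmoved. The gripper is clear.

```bash
python3 -c "
from bench import job
print(job.close_job())"
```

```text
the job is handed in; nothing more can be done
None
```

The softer catch was the right-hand one. It now stands upright in the middle of the red tray, the stiffer left-hand one is still on the plate, and I handed the job in at about 20 s.

- **Feeling the springs:** I pressed each nose in by about 8 mm, left first, held it and let go. The left one needed about 10 N and the right one about 3 N; single readings varied by about 1 N.
- **Placing:** I gripped the right catch at 32 mm and lifted it. It touched down on the tray floor at about 5 N, and I opened the fingers and raised the gripper clear.
- **Last checks:** the wrist and scene pictures show both catches upright with their noses out. A before/after comparison of the scene picture, covering the jar, the cork block and the pink and purple look-alikes, found only the spot the right catch had left.
- **Mishaps along the way:** the first two move calls were refused because some row fields were missing, and nothing moved. One height for the right nose, taken from two views, came out at 58 mm; adding the third view gave 64.7 mm, close to the 64 mm expected. Measured tray rim heights were 22–24 mm against the stated 24 mm.

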